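Start up the carving bench

ROBOT

A 7-joint arm with a two-finger parallel gripper is mounted at the origin on the work surface. World frame = base frame: x ahead of the robot, y to its left, z up, the work surface at z = 0. Lengths are in m, angles in rad, forces in N, time in s.
With the tool pointing down it reaches from about 0.375 to 0.925 m from the base axis. Payload 3.1 kg.
Tool frame: the origin (TCP) lies at the very end of the fingers, on their centre line; the grasp point (between the pads) lies 19 mm behind it; z points along the fingers, y is the direction in which the jaws open and shut (so a half turn about z gives the same grasp; the last joint's range is limited). The gripper opens to 85 mm and grips with 20 to 120 N. Pads are 22 mm wide; open, the fingers measure 114 mm over their backs; the gripper's body (76 mm by 85 mm) begins 54 mm behind the grasp point. The pads swing forward as they close: fully open they stand 13 mm farther back than shut.
Start: joints at [-1.202, 0.383, 0.044, 1.598, -0.018, 1.161, -0.05], TCP at [0.292, 0.58, 0.231] pointing down, gripper open.
Joint ranges: [-2.61, 2.61], [-0.41, 2.15], [-1.48, 1.57], [0, 2.5], [-1.57, 4.71], [0.05, 1.97], [-2.85, 2.85]. Speed limits (rad/s): [2.79, 2.79, 3.14, 3.14, 3.14, 3.14, 3.14].

INTERFACE

Orientations are given as [roll, pitch, yaw] about the fixed x, y, z axes, in that order (R = Rz(yaw) Ry(pitch) Rx(roll)).
In Python, from cell import arm, grab_frame, camera_model, boxes_of, regions_of gives the robot as it stands.
- The arm moves only by the tool send_rows, never from a script. Its argument "commands" is one flat list of numbers, 7 for each row, row after row: the finger opening in mm, from 0 to 85.4, then the shift along the tool's x, y, z in mm, then the turn, a rotation vector about the tool's x, y, z in rad. In form: [jaw, dx, dy, dz, rx, ry, rz, jaw, dx, dy, dz, rx, ry, rz, ...]. A call has 1 to 20 rows; each row is the pose to reach, as a shift and turn from the pose commanded when the call began, along the tool's axes at that moment; what a row does not reach only later rows make up. A row lasts 1/10 s, in which the tool goes at most 50 mm and 8.59 degrees, less where a joint would pass 70% of its speed; a pose out of reach is approached as far as the arm can. A call with a gripper value outside its range is refused whole. The fingers move at their own pace and stop on an object; "newtons" is the grip in N (left out, the last holds). Time passes only in rows, so rows that repeat a pose let the fingers close. It gives the time, the measured TCP pose, the force and the opening at its end, in the units of the state.
- arm.state(): the state, without advancing time (a new reading comes with each control period).
- grab_frame(name): name is "scene" or "side" or "wrist"; returns (picture, depth): 420x560x3 uint8, red, green, blue; 420x560 float32, m along the optical axis (not along the pixel's ray), 0 where there is no reading.
- camera_model(name): a dict with "K" (3x3 intrinsics, pixels), "R" (3x3) and "t" (3): a world point X has camera coordinates R X + t. Camera axes: x right, y down, z forward; pixel columns grow to the right and rows downward; lengths in m; the calibration is good to about 2 mm. The wrist camera is an equidistant fisheye: a pixel r from the principal point sees the ray r / f radians off the axis. A picture is of the moment at which its call begins: read the wrist's pose just before it. camera_model takes no time and is no camera call; for the wrist camera it gives the pose at the moment of the call.
- arm.close_job(): hands the job in, once; it reports no verdict.
Trained networks look in the newest picture that a camera, given by its name, has taken for a name from the list of things; names that differ only in an ending like _2 or _b are one class to them, and where a whole thing is asked for, a point or a joint stands for the part that bears it (a point fixed in the world has none). Each returns a list of dicts, best first, with "conf" (0 to 1); they miss things now and then, are a little off and sometimes report something else, mostly with a low value. They report only what shows in the picture. A call takes as long as a camera call.
- boxes_of(camera, target): "rect" ([centre column, centre row, width, height] in pixels, round what is visible of it).
- regions_of(camera, target): "region" (420x560 bool, what is visible of it) and "rect" ([centre column, centre row, width, height] in pixels, round what is visible of it).
The state is a dict: "clock": time; "qpos": joint angles; "qvel": joint speeds; "effort": joint torques, N m; "position": TCP position; "ee_rot": TCP orientation; "force": force on the tool from outside, world axes, zero at the start; "ft_torque": the same for the moment, N m; "width": opening from 0.0 (shut) to 1.0 (fully open).
Only numpy, scipy, OpenCV 4.12 (cv2) and the standard library are available. Lean on these libraries where they do the work, as an engineer would, in place of code of your own. Each camera call takes 0.05 s, during which the arm holds its last target.

TASK

Switch the carving bench on for work, in the safe order: first the red rocker of the white power block, then the green start button of the dust extractor, and last the black rocker of the blue carving control unit. Give each a light press with the fingertips until it is fully over or fully in; grasp and lift nothing, leave the speed dial as it is set, and do not disturb anything else on the bench.

Things in the scene. Friction and masses are not known exactly. Their poses are not given: they have to be found in the camera images.
- power_block: White bench power block screwed to the bench (fixed; place and yaw vary): 225 x 58 x 42 mm high, with 4 mm thick screw lugs reaching 24 mm past both ends. Origin at the centre of its underside, z up; x runs along the block from the rocker's end (-x, towards the robot) past three flat round sockets on top. The red rocker's pivot is at x -70, z +46 mm, on its centre line.
- master (a joint): Red rocker of the power block, rad: 0 = off (start), 0.42 = on. Dished: two halves 18 mm long, 24 mm wide meet in a V at the pivot. Off, the block's -x side half slopes up, its end 7 mm above the other, level half; on, the reverse. Stiff: 3 to 4 N moves it and it stays where left, so press till that half lies level. A blunt finger presses its outer part (may overhang) and keeps off the other half, which rises.
- master_press (a point): The spot to press: a point on the surface of the red rocker's raised half, 13 mm from the pivot; off, it is 12 mm to the block's -x side of the pivot and 51 mm above the bench. It moves with the rocker, about 5 mm down when on.
- extractor: Green metal bench dust extractor (fixed; stands left or right, yaw varies): 260 deep (x) x 240 wide (y) x 195 mm high, origin at the centre of its underside, z up, slatted filter facing -x. On top: a grey starter box 58 x 98 x 26 mm centred at x -60 with two buttons, a black carrying handle at x +85 (110 mm long along y, 38 mm high), and a loose wax tin.
- start_button (a joint): Green start button, m: 0 = out (off, at the start), 0.006 = in (on). Stiff: about 4 N moves it and it stays where left, so press it home. The red stop button beside it (42 mm to the extractor's -y side, same size) is linked: in at the start, it pops out 6 mm as the green one goes in; pushing it back in would switch off again.
- start_top (a point): Centre of the top face of the green start button, 26 mm in diameter; in the extractor's frame x -60, y +21 mm, 231 mm above the bench while out, 6 mm lower when in. Press straight down.
- carver_unit: Blue control unit of the electric carving handpiece (fixed; place and yaw vary): 170 (x) x 130 (y) x 75 mm high, origin at the centre of its underside, z up. On top: the black rocker, pivot at x -50, y +34, z +79 mm; the black speed dial, 33 mm across, 18 mm high, at x -46, y -32; at x +45 a cradle with the loose handpiece along y, its top about 107 mm above the bench.
- carver (a joint): Black rocker of the control unit, rad: 0 = off (as it starts), 0.42 = on. The same kind and size of switch as the red one, with its raised half on the unit's -x side; it moves and stays in the same way.
- carver_press (a point): The spot to press: a point on the raised half of the black rocker, 13 mm from the pivot; off, it is 12 mm to the unit's -x side of the pivot and 84 mm above the bench. It moves with the rocker, about 5 mm down when on.
- dial_pointer (a point): White pointer on top of the speed dial, 12 mm from its axis. The dial is set differently each time and turns easily; it must stay as set.
- handpiece: Loose steel carving handpiece, 26 mm thick and 135 mm long, lying in the control unit's cradle along the unit's y. Origin under its middle. Leave alone.
- wax_tin: Loose round tin, 62 mm in diameter and 31 mm high, standing on the extractor's top, some 95 mm or more behind its buttons. Origin at the centre of its underside. Leave alone.
- gouge_a: Loose carving gouge with a dark wooden handle, 230 mm long, 28 mm thick, lying on the bench on the robot's right, near side. Origin under the handle, near its ferrule; its x points to the blade's tip. Leave alone.
- gouge_b: Loose carving gouge with a light wooden handle, 230 mm long, 28 mm thick, lying on the bench on the robot's left, near side. Origin under the handle, near its ferrule; its x points to the blade's tip. Leave alone.
- mallet: Round wooden carver's mallet standing on its head, 88 mm in diameter, 218 mm high, at the back of the bench. Origin at the centre of its underside. Leave alone.
- finial: Turned and carved light wooden finial, 74 mm in diameter, 138 mm high, standing at the back. Origin at the centre of its underside. Leave alone.
- glue_bottle: White bottle with a blue cap, 62 mm in diameter, 135 mm high, standing at the back. Origin at the centre of its underside. Leave alone.
- offcut: Loose block of light wood, 85 x 45 x 30 mm, lying in the middle near the robot. Origin at the centre of its underside. Leave alone.

How it is judged:
On the way, in this order (a step that is already met when the one before it is completed fails the run):
1. the power block's red rocker is on (value of joint master above 0.3 rad), for 0.1 s.
2. the extractor's green button is latched in (value of joint start_button above 0.0045 m), for 0.1 s.
3. the control unit's black rocker is on (value of joint carver above 0.3 rad), for 0.1 s.
At the end, for the whole second after the job is handed in: Both rockers are on (beyond 0.30 of 0.42 rad) and the green button is in (beyond 4.5 of 6 mm); the dial's pointer is within 8 mm and every loose thing within 20 mm of where it started (value of joint each of master, carver above 0.3 rad and value of joint start_button above 0.0045 m and not (distance of dial_pointer from where it was at the start of the episode above 0.008 m) and not (distance of mallet from where it was at the start of the episode above 0.02 m) and not (distance of gouge_a from where it was at the start of the episode above 0.02 m) and not (distance of gouge_b from where it was at the start of the episode above 0.02 m) and not (distance of glue_bottle from where it was at the start of the episode above 0.02 m) and not (distance of finial from where it was at the start of the episode above 0.02 m) and not (distance of wax_tin from where it was at the start of the episode above 0.02 m) and not (distance of offcut from where it was at the start of the episode above 0.02 m) and not (distance of handpiece from where it was at the start of the episode above 0.02 m)); the robot touches nothing.
It fails at once if the extractor was started before the power block was on (value of joint start_button above 0.003 m and value of joint master below 0.21 rad).
It fails at once if the carving unit was switched on before the extractor was running (value of joint carver above 0.21 rad and value of joint start_button below 0.003 m).
It fails at once if a piece of equipment was pressed hard (over 25 N), not lightly (contact force between the fingers and power_block above 25 N or contact force between the fingers and extractor above 25 N or contact force between the fingers and carver_unit above 25 N).
It fails at once if a piece of equipment was hit with the arm or the gripper's body instead of the fingers (contact force between the arm and power_block above 1 N or contact force between the arm and extractor above 1 N or contact force between the arm and carver_unit above 1 N).
It fails at once if a loose thing on the bench was lifted, carried or shifted by more than 20 mm, or the speed dial was turned (its pointer moved over 8 mm) (distance of dial_pointer from where it was at the start of the episode above 0.008 m or distance of any of mallet, gouge_a, gouge_b, glue_bottle, finial, wax_tin, offcut, handpiece from where it was at the start of the episode above 0.02 m).
It also fails if it takes over 61 s, if anything falls off the work surface, if the arm or the gripper's body presses on something with over 40 N, if the wrist force passes 120 N, or if a joint passes its speed limit or range.

## Working session

There is one attempt and no reset: what is moved stays moved. The work goes in short steps, Python scripts to look and compute and a tool call to move; the robot and the scene stay as the last step left them, time stands still between calls to the robot, and variables do not carry over. Pictures are saved under pics/ and viewed, and the job is handed in when it is done.

Besides the shell and the picture viewer there is one more tool, called after "Request:" in YAML: its name, and indented under it one key for each argument. send_rows: Moves the arm, as the interface text tells. Its arguments: {"type":"object","properties":{"commands":{"type":"array","items":{"type":"number"}},"newtons":{"type":"number"}},"required":["commands"]}

```bash
ls; mkdir -p pics; python3 - <<'E'
from cell import arm, grab_frame, camera_model
import cv2
print(arm.state())
for n in ["scene","side"]:
    p,d=grab_frame(n); cv2.imwrite(f"pics/{n}0.png",p[:,:,::-1]); m=camera_model(n); print(n,m)
E
```

```text
pics
{'clock': 0.0, 'qpos': array([-1.20183356,  0.3838736 ,  0.04380677,  1.59960791, -0.01792784,
        1.16120701, -0.04991661]), 'qvel': array([-0.00075603, -0.0002871 ,  0.00051865, -0.000531  ,  0.00032948,
        0.00038972, -0.00213995]), 'effort': array([-2.60657544e-04, -4.33461070e+01,  1.02420554e+00, -2.49516481e+01,
        1.05711201e-02,  1.14702398e-02, -1.63136269e-05]), 'position': array([0.29204801, 0.57961486, 0.22984608]), 'ee_rot': array([-3.13889100e+00,  1.11290434e-04,  2.67490673e+00]), 'force': array([0.10761982, 0.41036554, 0.00827467]), 'ft_torque': array([-0.04087834, -0.03641625, -0.00820041]), 'width': 0.9969421736552198}
scene {'K': array([[424.62217561,   0.        , 281.815656  ],
       [  0.        , 424.62217561, 207.33848036],
       [  0.        ,   0.        ,   1.        ]]), 'R': array([[ 0.81284953,  0.58246676, -0.00284793],
       [ 0.48787002, -0.68349183, -0.54297491],
       [-0.31821137,  0.43996749, -0.83974409]]), 't': array([-0.44591485, -0.18945257,  1.54838124])}
side {'K': array([[510.93252913,   0.        , 277.0703285 ],
       [  0.        , 510.93252913, 203.25871583],
       [  0.        ,   0.        ,   1.        ]]), 'R': array([[ 0.80416399, -0.59440363, -0.0021427 ],
       [-0.35193423, -0.47321785, -0.80759344],
       [ 0.47902251,  0.65019166, -0.58973574]]), 't': array([-0.43923401,  0.31184623,  1.01528502])}
```

View pics/scene0.png

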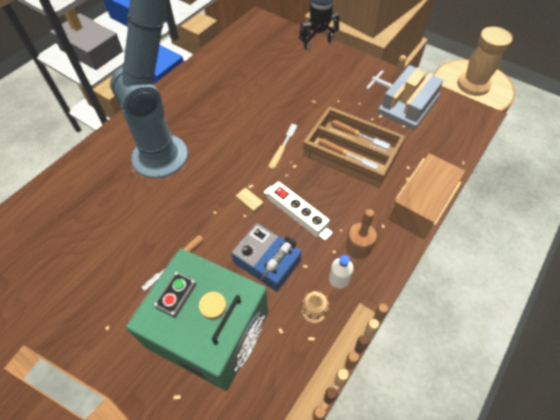

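View pics/side0.png

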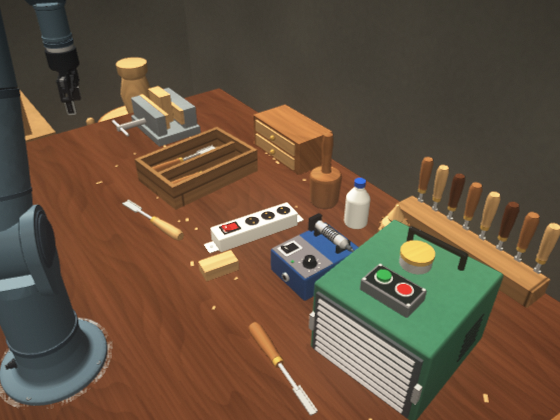

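```bash
cat > h.py <<'E'
import numpy as np, cv2
from cell import *
def cloud(d,m):
    K=m["K"];v,u=np.mgrid[:d.shape[0],:d.shape[1]]
    c=np.stack([(u-K[0,2])/K[0,0]*d,(v-K[1,2])/K[1,1]*d,d],-1)
    return (c-m["t"])@m["R"]
def proj(P,m):
    c=np.atleast_2d(P)@m["R"].T+m["t"]; q=c@m["K"].T
    return q[:,:2]/q[:,2:]
E
python3 - <<'E'
from h import *
for n in ["scene","side"]:
    p,d=grab_frame(n); m=camera_model(n); X=cloud(d,m)
    np.savez(f"{n}.npz",p=p,d=d,X=X)
    for t in ["power_block","extractor","carver_unit","master","start_button","carver","handpiece","wax_tin","mallet","dial_pointer","start_top","master_press"]:
        for r in regions_of(n,t)[:2]:
            g=r["region"]&(d>0)
            if g.sum()<3: continue
            Y=X[g]; print(n,t,round(r["conf"],2),np.round(r["rect"]),g.sum(),"med",np.round(np.median(Y,0),3),"min",np.round(np.percentile(Y,2,axis=0),3),"max",np.round(np.percentile(Y,98,axis=0),3))
            if t in("power_block","extractor","carver_unit"):
                h={"power_block":.042,"extractor":.195,"carver_unit":.075}[t]
                T=Y[abs(Y[:,2]-h)<.006][:,:2].astype(np.float32)
                if len(T)>20: print("   rect",cv2.minAreaRect(T),len(T))
                np.save(f"{n}_{t}.npy",Y) if r["conf"]>.5 else 0
print(arm.state()["clock"])
E
```

```text
scene power_block 0.57 [296. 212.  63.  52.] 1390 med [0.56  0.078 0.04 ] min [0.435 0.049 0.002] max [0.667 0.119 0.048]
   rect ((0.544650673866272, 0.08700493723154068), (0.059235963970422745, 0.22597967088222504), 83.4916000366211) 956
scene power_block 0.21 [266. 259.  67.  68.] 2572 med [ 0.578 -0.13   0.074] min [ 0.495 -0.182  0.011] max [ 0.659 -0.056  0.102]
   rect ((0.6056802868843079, -0.15836068987846375), (0.2038927972316742, 0.09586411714553833), 37.27687454223633) 113
scene extractor 0.65 [195. 320. 139. 143.] 11838 med [ 0.59  -0.403  0.194] min [ 0.44  -0.512  0.026] max [ 0.711 -0.259  0.229]
   rect ((0.5675632357597351, -0.38160648941993713), (0.2598036229610443, 0.23972873389720917), 9.756885528564453) 8018
scene carver_unit 0.72 [266. 259.  64.  64.] 2587 med [ 0.578 -0.13   0.074] min [ 0.495 -0.182  0.003] max [ 0.659 -0.056  0.102]
   rect ((0.5745984315872192, -0.11790180951356888), (0.12968099117279053, 0.16947275400161743), 89.96662139892578) 1701
scene master 0.65 [283. 148.  30.  46.] 314 med [0.356 0.251 0.018] min [ 0.313  0.176 -0.003] max [0.382 0.
[... 2772 characters left out ...]
] 2370 med [0.527 0.076 0.039] min [0.417 0.051 0.001] max [0.652 0.127 0.048]
side wax_tin 0.9 [416. 257.  34.  34.] 967 med [ 0.593 -0.366  0.224] min [ 0.572 -0.389  0.197] max [ 0.629 -0.334  0.227]
side mallet 0.63 [327. 170.  31.  73.] 1448 med [0.765 0.076 0.09 ] min [0.736 0.048 0.011] max [0.805 0.114 0.213]
side dial_pointer 0.64 [310. 262.   9.  14.] 164 med [ 0.524 -0.151  0.089] min [ 0.512 -0.16   0.076] max [ 0.538 -0.128  0.095]
side start_top 0.56 [385. 276.  14.  10.] 171 med [ 0.503 -0.37   0.23 ] min [ 0.491 -0.381  0.221] max [ 0.525 -0.356  0.233]
side master_press 0.51 [229. 229.  19.   8.] 102 med [0.473 0.1   0.047] min [0.455 0.088 0.043] max [0.491 0.115 0.054]
1.4
```

```bash
cat >> h.py <<'E'
from scipy.spatial.transform import Rotation as Ro
def to(x,y,z,yawdeg):
    s=arm.state(); R=Ro.from_euler('xyz',s["ee_rot"])
    T=Ro.from_euler('xyz',[np.pi,0,np.radians(yawdeg)])
    print("clk",round(s["clock"],2),"pos",np.round(s["position"],4),"rpy",np.round(s["ee_rot"],3),"F",np.round(s["force"],2),"q",np.round(s["qpos"],2))
    print("shift mm",np.round(R.inv().apply(np.array([x,y,z])-s["position"])*1000,1),"turn",np.round((R.inv()*T).as_rotvec(),4))
E
python3 -c "
from h import *
to(.458,.1,.13,172.7)"
```

```text
clk 1.4 pos [0.2925 0.5805 0.2313] rpy [ 3.142 -0.     2.675] F [ 0.98 -0.08  0.22] q [-1.2   0.38  0.04  1.6  -0.02  1.16 -0.05]
shift mm [-364.  -354.6  101.3] turn [ 1.000e-04 -0.000e+00 -3.394e-01]
```

Request:
send_rows:
  commands: [0,-23,-22,4,0,0,-0.021,0,-46,-44,8,0,0,-0.042,0,-69,-67,12,0,0,-0.064,0,-92,-89,16,0,0,-0.085,0,-115,-112,20,0,0,-0.106,0,-138,-134,25,0,0,-0.127,0,-161,-157,30,0,0,-0.148,0,-184,-179,36,0,0,-0.17,0,-207,-202,42,0,0,-0.191,0,-230,-224,50,0,0,-0.212,0,-253,-247,58,0,0,-0.233,0,-276,-269,66,0,0,-0.255,0,-299,-291,75,0,0,-0.276,0,-320,-312,83,0,0,-0.297,0,-340,-331,91,0,0,-0.318,0,-355,-346,97,0,0,-0.333,0,-364,-354.6,101,0,0,-0.339,0,-364,-354.6,101,0,0,-0.339,0,-364,-354.6,101,0,0,-0.339,0,-364,-354.6,101,0,0,-0.339]
  newtons: 30

```text
clock: 3.4
position: [0.458, 0.1014, 0.1306]
ee_rot: [3.141, 0.0, 3.016]
force: [0.5, 0.1, 0.5]
width: -0.003
```

```bash
python3 -c "
from h import *
to(.458,.1,.07,172.7); print(arm.state()['width'])
for n in ['wrist','side','scene']:
    p,d=grab_frame(n); cv2.imwrite(f'pics/{n}1.png',p[:,:,::-1])
print(camera_model('wrist'))"
```

```text
clk 3.4 pos [0.458  0.1014 0.1306] rpy [3.141 0.    3.016] F [0.5  0.08 0.53] q [-0.6   0.17  0.31  2.12 -0.07  0.86  1.2 ]
shift mm [-0.1 -1.4 60.6] turn [0.0008 0.0004 0.0014]
-0.0026968723678110883
{'K': array([[325.1922621 ,   0.        , 282.99673059],
       [  0.        , 325.1922621 , 210.35229897],
       [  0.        ,   0.        ,   1.        ]]), 'R': array([[ 0.12570112,  0.99206703,  0.00149704],
       [ 0.94235806, -0.11987409,  0.31239637],
       [ 0.31009759, -0.03785783, -0.94995067]]), 't': array([-0.15733583, -0.42974116,  0.14571974])}
```

View pics/wrist1.png

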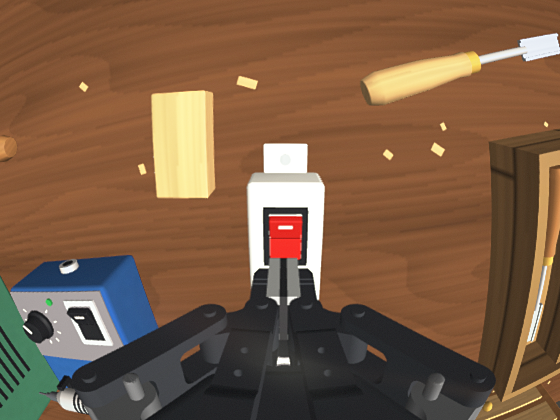

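View pics/side1.png

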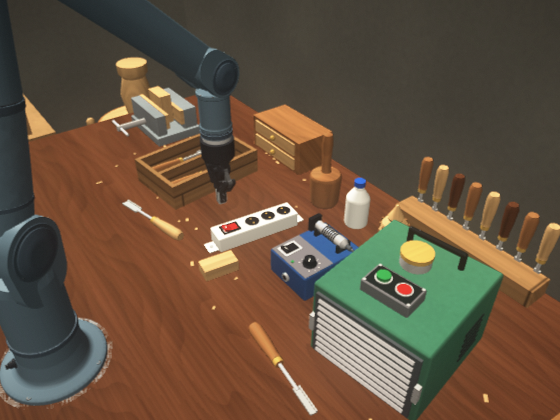

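```bash
cat >> h.py <<'E'
def fproj(P,m):
    c=np.atleast_2d(P)@m["R"].T+m["t"]; r=np.hypot(c[:,0],c[:,1]); th=np.arctan2(r,c[:,2])
    K=m["K"]; return np.stack([K[0,2]+K[0,0]*th*c[:,0]/r,K[1,2]+K[0,0]*th*c[:,1]/r],-1)
def world(c,yaw,P):
    a=np.radians(yaw); R=np.array([[np.cos(a),-np.sin(a),0],[np.sin(a),np.cos(a),0],[0,0,1]])
    return np.array([*c,0])+np.atleast_2d(P)@R.T
E
python3 - <<'E'
from h import *
m=camera_model("wrist"); p=cv2.imread("pics/wrist1.png")
P=world((.544,.0885),-7.2,[[-.07,0,.046],[-.082,0,.051],[-.088,.012,.053],[-.088,-.012,.053],[-.052,.012,.046],[-.052,-.012,.046],[-.1125,.029,.042],[-.1125,-.029,.042]])
P=np.vstack([P,arm.state()["position"][None], [[.458,.1,.053]]])
q=fproj(P,m); print(np.round(q,1),np.round(P[:2],4))
b=cv2.resize(p[120:320,180:400],None,fx=3,fy=3,interpolation=2)
for i,(u,v) in enumerate(q):cv2.circle(b,(int((u-180+.5)*3),int((v-120+.5)*3)),3,(0,255,0) if i<8 else (255,0,255),-1)
cv2.imwrite("pics/w1z.png",b)
E
```

```text
[[281.5 237. ]
 [281.5 224.5]
 [298.2 217.7]
 [264.7 217.7]
 [297.  258.2]
 [266.2 258.2]
 [321.1 181. ]
 [241.8 181.1]
 [284.6 271.6]
 [282.3 219.3]] [[0.4746 0.0973 0.046 ]
 [0.4626 0.0988 0.051 ]]
```

View pics/w1z.png

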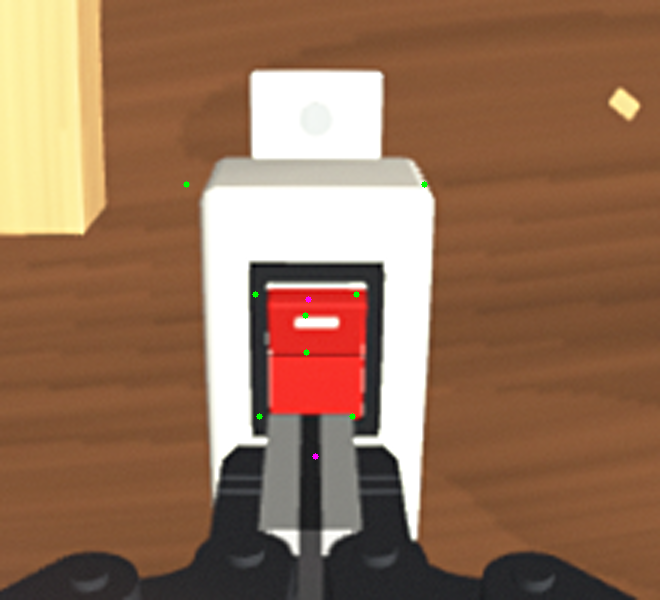

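Request:
send_rows:
  commands: [0,0,0.5,15,0,0,0,0,0,0.5,30,0,0,0,0,0,0.5,45,0,0,0,0,0,0.5,58,0,0,0,0,0,0.5,66,0,0,0,0,0,0.5,71,0,0,0,0,0,0.5,73,0,0,0,0,0,0.5,73,0,0,0,0,0,0.5,73,0,0,0]

```text
clock: 4.45
position: [0.4586, 0.1006, 0.0577]
ee_rot: [3.141, 0.001, 3.014]
force: [-0.6, 0.3, -0.0]
width: 0.001
```

```bash
python3 -c "
from h import *
to(.458,.102,.046,172.7)
p,d=grab_frame('side');cv2.imwrite('pics/s2.png',cv2.resize(p[160:280,170:310,::-1],None,fx=5,fy=5,interpolation=2))
"
```

```text
clk 4.45 pos [0.4586 0.1006 0.0577] rpy [3.141e+00 1.000e-03 3.014e+00] F [-0.63  0.3  -0.03] q [-0.57  0.3   0.29  2.16 -0.14  0.69  1.26]
shift mm [ 0.8  1.3 11.7] turn [ 0.0005  0.0009 -0.0004]
```

View pics/s2.png

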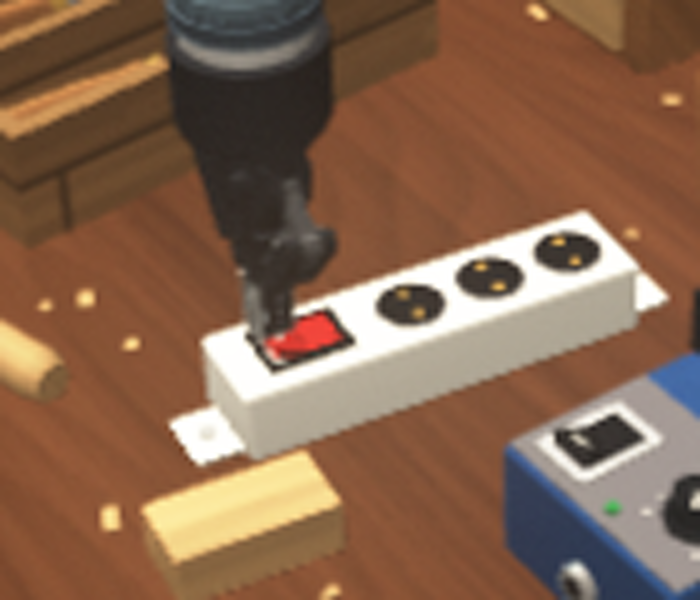

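Request:
send_rows:
  commands: [0,0,1.3,1,0,0,0,0,0,1.3,3,0,0,0,0,0,1.3,5,0,0,0,0,0,1.3,6,0,0,0,0,0,1.3,7,0,0,0,0,0,1.3,8,0,0,0,0,0,1.3,9,0,0,0,0,0,1.3,9,0,0,0]

```text
clock: 5.3
position: [0.4581, 0.1018, 0.048]
ee_rot: [-3.141, -0.0, 3.014]
force: [-1.5, 0.1, 1.8]
width: 0.002
```

Request:
send_rows:
  commands: [0,0,0,0.5,0,0,0,0,0,0,1,0,0,0,0,0,0,1.5,0,0,0,0,0,0,2,0,0,0,0,0,0,2,0,0,0]

```text
clock: 5.8
position: [0.4582, 0.1017, 0.0462]
ee_rot: [-3.141, 0.0, 3.014]
force: [-1.0, 1.3, 1.4]
width: -0.0
```

```bash
python3 -c "
from h import *
to(.458,.102,.046,172.7)
p,d=grab_frame('side');cv2.imwrite('pics/s3.png',cv2.resize(p[160:280,170:310,::-1],None,fx=5,fy=5,interpolation=2))
"
```

```text
clk 5.8 pos [0.4582 0.1017 0.0462] rpy [-3.141  0.     3.014] F [-0.96  1.25  1.36] q [-0.56  0.33  0.29  2.17 -0.15  0.67  1.27]
shift mm [0.3 0.3 0.2] turn [-0.0001  0.     -0.0004]
```

View pics/s3.png

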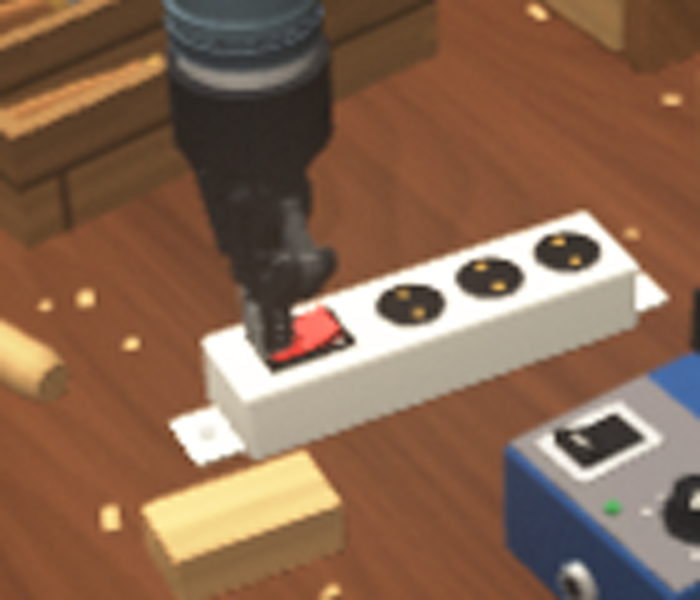

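Request:
send_rows:
  commands: [0,0,0,0.5,0,0,0,0,0,0,1,0,0,0,0,0,0,1,0,0,0,0,0,0,1,0,0,0]

```text
clock: 6.25
position: [0.4583, 0.1017, 0.046]
ee_rot: [3.141, -0.0, 3.014]
force: [-4.5, -1.0, 9.0]
width: 0.002
```

Request:
send_rows:
  commands: [0,0,0,-15,0,0,0,0,0,0,-45,0,0,0,0,0,0,-85,0,0,0,0,-2,-10,-125,0,0,0,0,-8,-35,-160,0,0,0,0,-15,-65,-190,0,0,0,0,-23,-100,-212,0,0,0,0,-32,-140,-228,0,0,0,0,-41,-180,-234,0,0,0,0,-50,-220,-234,0,0,0,0,-59,-260,-234,0,0,0,0,-68,-300,-234,0,0,0,0,-77,-340,-234,0,0,0,0,-86,-380,-234,0,0,0,0,-95,-417,-234,0,0,0,0,-101,-445,-234,0,0,0,0,-104,-458,-234,0,0,0,0,-105,-463,-234,0,0,0,0,-105,-463,-234,0,0,0,0,-105,-463,-234,0,0,0]

```text
clock: 8.25
position: [0.5041, -0.3689, 0.279]
ee_rot: [3.14, -0.0, 3.016]
force: [-0.0, 0.1, -0.1]
width: 0.002
```

```bash
python3 - <<'E'
from h import *
p,d=grab_frame('wrist');m=camera_model('wrist')
to(.5035,-.3705,.24,172.7)
P=world((.5665,-.381),9.9,[[-.06,.021,.231],[-.06,-.021,.231],[-.089,.049,.221],[-.089,-.049,.221]])
q=fproj(P,m); print(np.round(q,1),np.round(P[0],4))
b=p[:,:,::-1].copy()
for i,(u,v) in enumerate(q):cv2.circle(b,(int(u),int(v)),2,(255,0,255),-1)
cv2.imwrite("pics/w4.png",b)
p,d=grab_frame('side');m=camera_model('side'); X=cloud(d,m)
cv2.imwrite("pics/s4.png",cv2.resize(p[150:340,170:450,::-1],None,fx=2.8,fy=2.8,interpolation=2))
g=regions_of('side','master')
for r in g[:2]:
    k=r['region']&(d>0); print(r['conf'],r['rect'],np.round(np.percentile(X[k],[2,50,98],axis=0),3))
E
```

```text
clk 8.3 pos [ 0.5042 -0.3687  0.2791] rpy [3.14  0.    3.017] F [-0.49 -0.22  0.52] q [ 0.    0.36  0.72  1.63 -0.25  1.24  2.21]
shift mm [ 0.5 -1.9 39.1] turn [0.0016 0.0001 0.0024]
[[281.  234.5]
 [219.8 251.6]
 [309.9 175.5]
 [170.4 218.3]] [ 0.5038 -0.3706  0.231 ]
0.59 [230.8, 228.0, 18.7, 10.6] [[0.456 0.086 0.042]
 [0.475 0.1   0.047]
 [0.491 0.116 0.054]]
0.27 [290.2, 249.0, 18.8, 9.6] [[ 0.505 -0.093  0.076]
 [ 0.52  -0.082  0.081]
 [ 0.54  -0.069  0.087]]
```

View pics/w4.png

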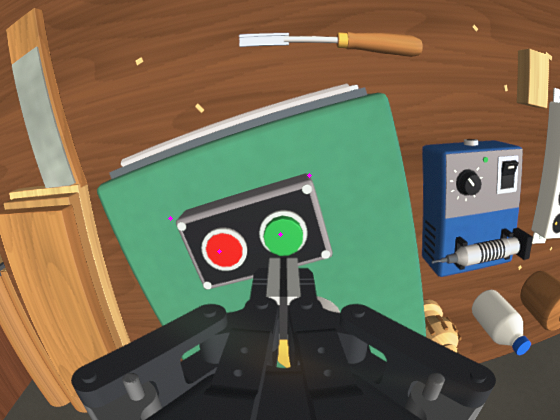

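View pics/s4.png

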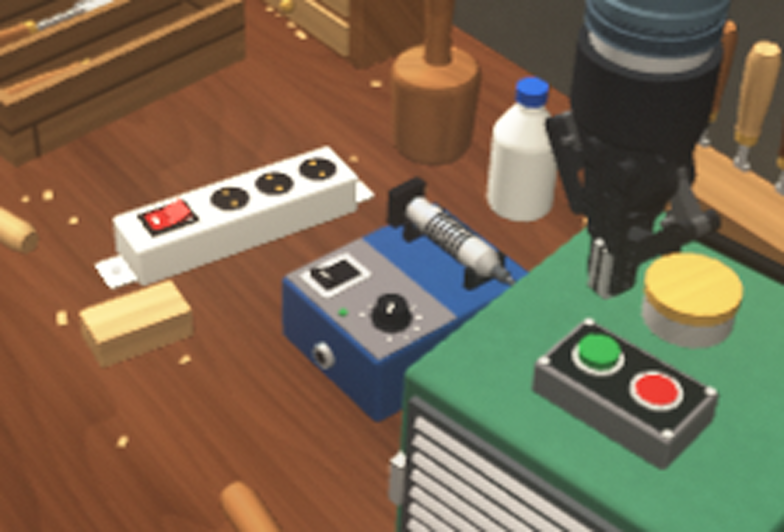

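Request:
send_rows:
  commands: [0,0.3,-1,12,0,0,0,0,0.3,-1,26,0,0,0,0,0.3,-1,36,0,0,0,0,0.3,-1,42,0,0,0,0,0.3,-1,44,0,0,0,0,0.3,-1,46,0,0,0,0,0.3,-1,48,0,0,0,0,0.3,-1,49,0,0,0,0,0.3,-1,50,0,0,0,0,0.3,-1,51,0,0,0,0,0.3,-1,51,0,0,0]

```text
clock: 9.5
position: [0.5032, -0.3721, 0.2288]
ee_rot: [-3.141, 0.001, 3.014]
force: [-0.5, 0.4, 3.4]
width: -0.001
```

Contact, the button is moving; continue gently.

Request:
send_rows:
  commands: [0,0,0,0.7,0,0,0,0,0,0,1.4,0,0,0,0,0,0,2.1,0,0,0,0,0,0,2.8,0,0,0,0,0,0,3.3,0,0,0,0,0,0,3.3,0,0,0]

```text
clock: 10.1
position: [0.5032, -0.3721, 0.2252]
ee_rot: [-3.141, 0.001, 3.014]
force: [-0.6, -0.5, 3.7]
width: 0.004
```

Request:
send_rows:
  commands: [0,0,0,0.4,0,0,0,0,0,0,0.8,0,0,0,0,0,0,1,0,0,0,0,0,0,1,0,0,0]

```text
clock: 10.5
position: [0.5032, -0.3721, 0.2252]
ee_rot: [-3.141, 0.001, 3.014]
force: [-1.4, 1.1, 8.6]
width: -0.002
```

Request:
send_rows:
  commands: [0,0,0,-15,0,0,0,0,0,0,-40,0,0,0,0,0,0,-55,0,0,0,0,3,20,-57,0,0,-0.02,0,7,50,-57,0,0,-0.04,0,11,85,-57,0,0,-0.06,0,15,120,-57,0,0,-0.08,0,19,155,-57,0,0,-0.1,0,23,190,-55,0,0,-0.12,0,27,225,-40,0,0,-0.14,0,31,255,-10,0,0,-0.15,0,33,275,25,0,0,-0.15,0,34.4,285,55,0,0,-0.15,0,34.4,287,75,0,0,-0.15,0,34.4,287,75,0,0,-0.15,0,34.4,287,75,0,0,-0.15]

```text
clock: 12.1
position: [0.5054, -0.083, 0.1492]
ee_rot: [-3.141, -0.0, -3.12]
force: [-0.1, 0.5, 0.8]
width: -0.001
```

```bash
python3 - <<'E'
from h import *
p,d=grab_frame('wrist');m=camera_model('wrist')
to(.5055,-.083,.095,181.3)
P=world((.573,-.1163),1.3,[[-.05,.034,.079],[-.068,.046,.086],[-.068,.022,.086],[-.032,.046,.079],[-.032,.022,.079],[-.085,.065,.075],[-.085,-.065,.075]])
q=fproj(P,m); print(np.round(q,1),np.round(P[0],4))
b=p[:,:,::-1]
b=cv2.resize(b[120:320,150:400],None,fx=3,fy=3,interpolation=2)
for i,(u,v) in enumerate(q):cv2.circle(b,(int((u-150+.5)*3),int((v-120+.5)*3)),3,(0,255,0),-1)
cv2.imwrite("pics/w5.png",b)
p,d=grab_frame('side');m=camera_model('side'); X=cloud(d,m)
cv2.imwrite("pics/s5.png",cv2.resize(p[150:340,170:450,::-1],None,fx=2.8,fy=2.8,interpolation=2))
for r in regions_of('side','start_button')[:2]:
    k=r['region']&(d>0); print(r['conf'],r['rect'],np.round(np.percentile(X[k],[2,50,98],axis=0),3))
E
```

```text
clk 12.15 pos [ 0.5063 -0.0834  0.1501] rpy [-3.141e+00  2.000e-03 -3.120e+00] F [0.47 0.19 0.  ] q [-0.4   0.24  0.54  2.02 -0.15  0.92  1.81]
shift mm [ 0.9  0.4 55.1] turn [-0.0004  0.0018 -0.0013]
[[283.7 243.1]
 [301.4 223. ]
 [266.  223. ]
 [300.  265.1]
 [267.5 265.2]
 [328.1 194.5]
 [149.  195.6]] [ 0.5222 -0.0834  0.079 ]
0.66 [385.5, 280.4, 16.3, 10.4] [[ 0.493 -0.38   0.223]
 [ 0.505 -0.369  0.225]
 [ 0.517 -0.356  0.227]]
```

View pics/w5.png

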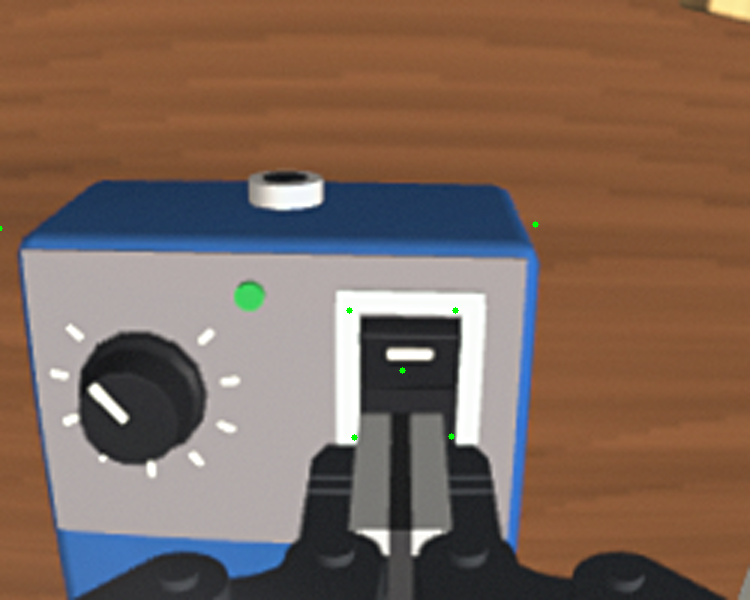

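View pics/s5.png

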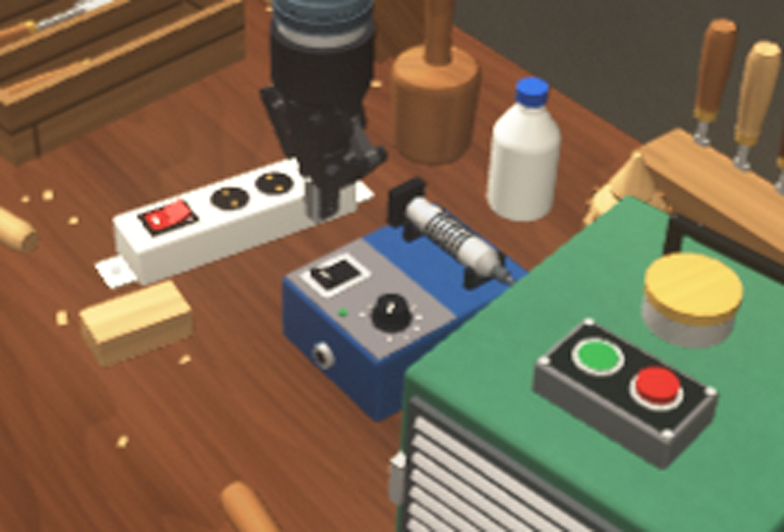

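Request:
send_rows:
  commands: [0,-3,1.5,10,0,0,0,0,-3,1.5,25,0,0,0,0,-3,1.5,40,0,0,0,0,-3,1.5,50,0,0,0,0,-3,1.5,56,0,0,0,0,-3,1.5,58,0,0,0,0,-3,1.5,58,0,0,0]

```text
clock: 12.95
position: [0.5086, -0.0813, 0.091]
ee_rot: [-3.141, 0.0, -3.12]
force: [-0.3, 0.2, -0.4]
width: -0.001
```

```bash
python3 -c "
from h import *
to(.509,-.0815,.079,181.3)
p,d=grab_frame('side');cv2.imwrite('pics/s6.png',cv2.resize(p[190:310,240:380,::-1],None,fx=5,fy=5,interpolation=2))
"
```

```text
clk 12.95 pos [ 0.5086 -0.0813  0.091 ] rpy [-3.141  0.    -3.12 ] F [-0.32  0.22 -0.35] q [-0.36  0.34  0.51  2.05 -0.23  0.8   1.87]
shift mm [-0.4 -0.2 12. ] turn [-0.0001  0.0002 -0.0007]
```

View pics/s6.png

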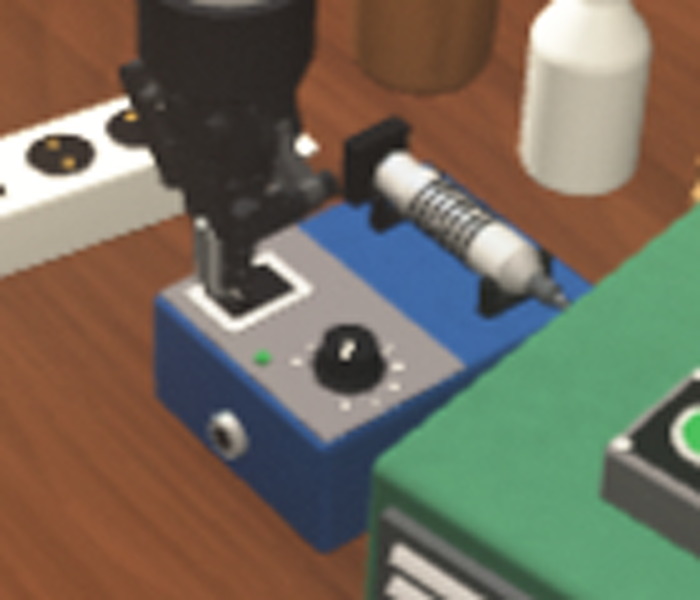

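Request:
send_rows:
  commands: [0,0,0,2,0,0,0,0,0,0,4,0,0,0,0,0,0,5,0,0,0,0,0,0,6,0,0,0,0,0,0,7,0,0,0,0,0,0,8,0,0,0,0,0,0,9,0,0,0,0,0,0,10,0,0,0,0,0,0,10,0,0,0]

```text
clock: 13.9
position: [0.5082, -0.0812, 0.0807]
ee_rot: [-3.141, -0.0, -3.119]
force: [-0.3, 0.6, 1.3]
width: -0.001
```

Request:
send_rows:
  commands: [0,0,0,0.5,0,0,0,0,0,0,1,0,0,0,0,0,0,1.5,0,0,0,0,0,0,2,0,0,0,0,0,0,2.5,0,0,0,0,0,0,2.5,0,0,0]

```text
clock: 14.5
position: [0.5085, -0.0812, 0.0791]
ee_rot: [3.141, -0.0, -3.12]
force: [-2.9, 1.0, 7.7]
width: 0.001
```

Stop reached at z 0.079. Retract and check.

Request:
send_rows:
  commands: [0,0,0,-10,0,0,0,0,0,0,-35,0,0,0,0,0,0,-75,0,0,0,0,0,0,-120,0,0,0,0,0,0,-160,0,0,0,0,0,30,-190,0,0,0,0,0,70,-200,0,0,0,0,0,110,-200,0,0,0,0,0,150,-200,0,0,0,0,0,190,-200,0,0,0,0,0,230,-200,0,0,0,0,0,265,-200,0,0,0,0,0,290,-200,0,0,0,0,0,300,-200,0,0,0,0,0,300,-200,0,0,0]

```text
clock: 16.0
position: [0.5015, 0.2204, 0.2785]
ee_rot: [3.142, 0.0, -3.116]
force: [-0.8, -1.1, 0.2]
width: 0.001
```

```bash
python3 - <<'E'
from h import *
p,d=grab_frame('side');m=camera_model('side'); X=cloud(d,m)
cv2.imwrite("pics/s7.png",cv2.resize(p[150:340,170:450,::-1],None,fx=2.8,fy=2.8,interpolation=2))
z=np.load("side.npz")
def prof(X,c,yaw,px,py,zz):
    a=np.radians(yaw); D=X[...,:2]-np.array(c); L=np.stack([D[...,0]*np.cos(a)+D[...,1]*np.sin(a),-D[...,0]*np.sin(a)+D[...,1]*np.cos(a)],-1)
    l=L-np.array([px,py]); o=[]
    for lo in range(-16,16,4):
        k=(l[...,0]*1000>=lo)&(l[...,0]*1000<lo+4)&(abs(l[...,1])<.009)&(X[...,2]>zz-.01)&(X[...,2]<zz+.02)
        o.append(round(float(np.median(X[k][:,2]))*1000,1) if k.sum() else None)
    return o
for nm,a in dict(red=((.544,.0895),-7.2,-.07,0,.046),blk=((.5745,-.115),1.2,-.05,.034,.079)).items():
    print(nm,"before",prof(z["X"],*a)); print(nm,"after ",prof(X,*a))
for t in ["start_button","dial_pointer","handpiece","wax_tin","mallet","glue_bottle","offcut"]:
    for r in regions_of('side',t)[:1]:
        k=r['region']; print(t,round(r['conf'],2),np.round(r["rect"]),np.round(np.median(X[k],0),3))
df=cv2.absdiff(p,z["p"]).max(2); cv2.imwrite("pics/diff.png",cv2.convertScaleAbs(df,alpha=3))
s=arm.state();print(s["clock"],s["position"],s["force"])
E
```

```text
red before [50.1, 49.8, 48.8, 46.4, 44.7, 46.8, 46.4, 46.2]
red after  [45.3, 45.7, 47.0, 44.9, 47.1, 48.9, 51.0, 51.9]
blk before [85.2, 83.6, 81.0, 79.8, 79.3, 79.9, 79.3, 79.3]
blk after  [79.1, 78.8, 79.8, 79.2, 79.7, 82.2, 83.9, 84.2]
start_button 0.57 [385. 278.  13.  11.] [ 0.503 -0.369  0.225]
dial_pointer 0.65 [310. 261.  10.  15.] [ 0.523 -0.151  0.089]
handpiece 0.8 [334. 237.  36.  29.] [ 0.612 -0.125  0.102]
wax_tin 0.82 [419. 258.  33.  36.] [ 0.592 -0.365  0.224]
mallet 0.94 [326. 172.  33.  74.] [0.765 0.077 0.089]
glue_bottle 0.96 [358. 203.  27.  49.] [ 0.769 -0.046  0.069]
offcut 0.65 [219. 267.  38.  34.] [0.39  0.015 0.029]
16.4 [0.50201804 0.2174865  0.27859158] [-0.26452085  0.07764842 -0.51731877]
```

View pics/s7.png

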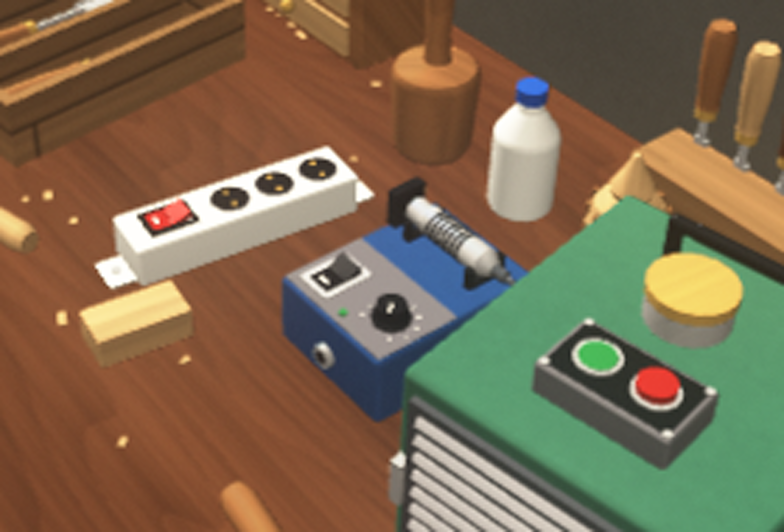

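View pics/diff.png

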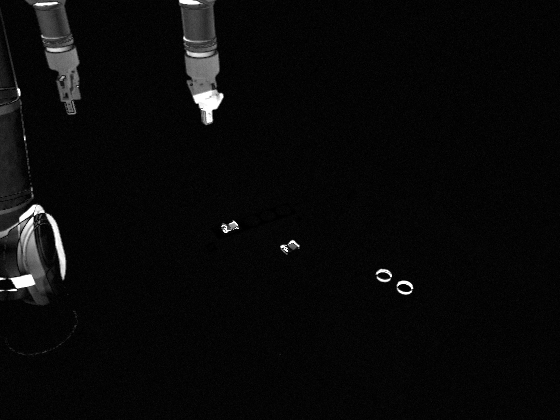

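The picture difference shows that only the two rockers, at (230,227) and (290,246), and the two buttons, at (384,275) and (405,287), changed, apart from the arm.

```bash
python3 -c "
from cell import arm
print(arm.close_job())"
```

```text
the job is handed in; nothing more can be done
None
```

The carving bench is switched on in the safe order: red rocker, then green start button, then black rocker. I pressed each with closed fingertips until it reached its stop, and the job was handed in at about 16.4 s.

- **Forces:** the wrist read about 8 to 9 N at each stop, well under the 25 N limit. These are readings at the end of each move, not a continuous record.
- **Switches:** in the depth profiles both rockers have reversed, with the pressed half level and the far half about 5 to 6 mm up. The green button top went from 230 to 225 mm, and the red stop button has popped out.
- **Everything else:** comparing the side camera pictures from before and after, only the two rockers, the two buttons and the arm changed. The dial, handpiece, tin and other loose things look untouched. The arm ended clear of everything, holding at z 0.28 m.
- **Disagreements:** the wrist camera and the bench cameras differed by 2 to 4 mm on where the rockers were. I pressed between the two estimates and both presses worked. The networks also gave some wrong labels, mostly at low confidence, which I rejected after checking the pictures.

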